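# Bond a touchpad: shut the keeper, space the gap, hold it flush

## Robot

A 6-joint arm with a two-finger parallel gripper is mounted at the origin on the work surface. World frame = base frame: x ahead of the robot, y to its left, z up, the work surface at z = 0. Lengths are in m, angles in rad, forces in N, time in s.
With the tool pointing down it reaches from about 0.375 to 0.975 m from the base axis. Payload 3.8 kg.
Tool frame: the origin (TCP) lies midway between the tips of the shut fingers; the grasp point (between the pads) lies 19 mm behind it; z points along the fingers, y is the line along which they close (so a half turn about z gives the same grasp; the last joint's range is limited). The gripper opens to 85 mm and grips with 20 to 120 N. Pads are 22 mm wide; open, the fingers measure 114 mm over their backs; the gripper's body (76 mm by 85 mm) begins 54 mm behind the grasp point. The pads swing forward as they close: fully open they stand 13 mm farther back than shut.
Start: joints at [1.214, 0.264, 1.604, -0, 1.274, -0.037], TCP at [0.212, 0.641, 0.231] pointing down, gripper open.
Joint ranges: [-2.63, 2.63], [-0.94, 2.18], [0.31, 2.57], [-1.31, 4.45], [0, 2.66], [-2.55, 2.55]. Speed limits (rad/s): [2.57, 2.57, 3.14, 3.14, 3.14, 3.14].

## Interface

Orientations are given as a rotation vector (axis times angle).
In Python, from workcell import bot, imaging gives the robot as it stands.
- The arm moves only by the tool step_arm, never from a script. Its argument "series" is a list of rows, each an object of numbers: "grip": the closure, from -1 (fully open) to 1 (shut); "x", "y", "z": the shift along the tool's x, y, z normalised to -1 to 1, where 1 is 500 mm; "ax", "ay", "az": the turn, a rotation vector about the tool's x, y, z normalised to -1 to 1, where 1 is 30 degrees. A call has 1 to 12 rows; each row is the pose to reach, as a shift and turn from the pose commanded when the call began, along the tool's axes at that moment; what a row does not reach only later rows make up. A row lasts 1/10 s, in which the tool goes at most 50 mm and 8.59 degrees, less where a joint would pass 70% of its speed; a pose out of reach is approached as far as the arm can. A call with a number of a shift or a turn outside -1 to 1 is refused whole. A call with a gripper value outside its range is refused whole. The fingers move at their own pace and stop on an object; "force" is the grip in N (left out, the last holds). Time passes only in rows, so rows that repeat a pose let the fingers close. It gives the time, the measured TCP pose, the force, the opening and the grip force at its end, in the units of the state.
- bot.read_state(): the state, without advancing time (a new reading comes with each control period).
- imaging.read_camera(name): name is "scene" or "side" or "wrist"; returns a dict with "img" (480x640x3 uint8, red, green, blue), "fx", "fy", "cx", "cy" (pixels), "R" (3x3) and "t" (3): a world point X has camera coordinates R X + t. Camera axes: x right, y down, z forward; pixel columns grow to the right and rows downward; lengths in m; the calibration is good to about 2 mm. The wrist camera is an equidistant fisheye: a pixel r from the principal point sees the ray r / f radians off the axis. A picture is of the moment at which its call begins. There is no depth.
- bot.finish_job(): hands the job in; it is judged then, once.
The state is a dict: "time": time; "q": joint angles; "joint_vel": joint speeds; "joint_torque": joint torques, N m; "tool_pos": TCP position; "tcp_rot": TCP orientation; "wrist_force": force on the tool from outside, world axes, zero at the start; "torque": the same for the moment, N m; "width": opening from 0.0 (shut) to 1.0 (fully open); "grip_force": force on a finger pad.
Only numpy, scipy, OpenCV 4.12 (cv2) and the standard library are available. Lean on these libraries where they do the work, as an engineer would, in place of code of your own. Each camera call takes 0.05 s, during which the arm holds its last target. There are 200 camera calls.

## Task

On the touchpad bonding jig, swing the red keeper bar shut until it snaps into its detent, then take the orange spacer from its blue stand and slide it upright, fully home, into the gap beside the touchpad that is wide enough for it, and let go of it. Finish by pressing the touchpad down flush with the closed fingertips, firmly but without breaking it, and end the program while still holding it down, with keeper and spacer in place and the other things on the bench left alone.

Things in the scene. Friction and masses are not known exactly. Their poses are not given: they have to be found in the camera images.
- jig: dark grey metal plate of the fixed bonding jig, 180 mm (x) by 260 mm (y), 12 mm thick. Origin at the centre of its underside, on the bench; x points away from the robot, z up. On it two grey end rails lie along y, tops 30 mm above the bench, and the silver touchpad is between them (centre at x -6 mm, y 0). A slim and a broad cheek block flank the touchpad at +y and -y, either way round
- keeper (a joint): angle of the red keeper bar (rad): 0 = shut against a stop along the far edge of the jig, knob at its -y end; grows to 1.45 as it swings level back over the touchpad, towards the robot. Bar 18 mm wide, 42 to 54 mm above the bench. It stays where it is left; close to shut a sprung ball resists by a few newtons (0.12 to 0.03 rad), then snaps up behind the bar
- keeper_knob (a point): grip height point on the black upright round knob of the keeper bar, diameter 16 mm, which stands up from the bar's top (54 mm above the bench) to 96 mm; this point is on its axis, 80 mm above the bench, 185 mm from the hinge axis
- keeper_hinge (a point): point on the upright hinge axis of the keeper bar, 80 mm above the bench (hinge boss, diameter 26 mm, ends 58 mm above the bench); jig coordinates x +70 mm, y +108 mm
- slim_cheek: the slimmer white cheek block, 88 (x) by 40 (y) by 18 mm high, fixed on the jig plate, top 30 mm above the bench; origin at the centre of its underside, axes as the jig's. Between it and the touchpad is the wide gap: 15 mm wide, 88 mm long, 18 mm deep, floor 12 mm above the bench, centre line 27.5 mm from this origin and 47.5 mm from the touchpad's centre
- broad_cheek: the broader white cheek block, 88 mm by 56 mm by 18 mm high, on the other side of the touchpad; it leaves a gap of only 7 mm, too narrow for the spacer
- touchpad (a joint): how far the touchpad is pressed down (m): 0 = standing 6 mm proud of rails and cheeks, 0.006 = flush with them, on a hard stop. Springs push it back up: about 3 N starts it moving and 9 N holds it flush; it rises again when let go. More than 60 N breaks it
- touchpad_face (a point): centre of the top face of the silver-grey touchpad, 88 mm (x) by 80 mm (y); 36 mm above the bench when proud, 30 mm when flush; axes as the jig's
- stand: blue spacer stand, fixed to the bench: foot 100 mm (x) by 64 mm (y), with an upright open pocket 72 by 26 mm outside, 62 by 16 mm inside, rim 28 mm above the bench; its pocket floor is 11 mm above the bench. Origin at the centre of its underside. The spacer starts upright in the pocket
- spacer_mid (a point): centre, half-way up, of the loose orange spacer: blade 56 mm long (x), 12 mm thick (y), 22 mm high, its lowest 3 mm only 10 mm thick; above it a grip tab 26 (x) by 12 (y) mm, 40 mm high. 62 mm high in all, z up; this point is 31 mm above its foot. About 60 g. Standing on the floor of the jig's gap, this point is 43 mm above the bench
- bit_stand: grey block of driver bits, 100 by 64 by 26 mm (bits reach 42 mm), fixed to the bench; not needed. Stand and bit stand may change sides
- screwdriver: red-handled screwdriver lying on the bench, 180 mm long along its x; leave it alone
- brush: wooden brush lying on the bench, 170 mm long along its x; leave it alone
- memory: green memory module, 68 by 30 by 4 mm, flat on the bench; leave it alone
- battery: black laptop battery pack, 95 by 62 by 9 mm, flat on the bench; leave it alone
- fan: laptop cooling fan, 70 by 70 by 12 mm, flat on the bench; leave it alone
- screw_jar: small screw jar with white cap, diameter 48 mm, 48 mm high; leave it alone
Things that resemble listed ones, but are neither listed nor needed, are in the scene too. There is more than one size of the part that bears spacer_mid; the job needs the smallest.

How it is judged:
On the way, in this order (a step that is already met when the one before it is completed fails the run):
1. the keeper bar is shut in its detent (value of joint keeper below 0.03 rad), for 0.2 s.
2. the spacer stands fully home in the wide gap and is let go, keeper still shut (value of joint keeper below 0.03 rad and x of spacer_mid in the frame of jig between -0.035 and 0.025 m and y of spacer_mid in the frame of jig between -0.06 and 0.06 m and z of spacer_mid in the frame of jig between 0.036 and 0.046 m and (y of spacer_mid in the frame of slim_cheek between 0.017 and 0.037 m or y of spacer_mid in the frame of slim_cheek between -0.037 and -0.017 m) and angle between spacer_mid's own z axis and vertical below 0.3 rad and contact force between spacer and the fingers below 0.1 N), for 0.2 s.
At the end, for the whole second after the job is handed in: The arm is still pressing: the fingers push on the touchpad with more than 4 N and hold it within 1.2 mm of flush; the spacer stands let go in the wide gap, on its floor within 3 mm, tilted less than 0.3 rad; the keeper bar is within 0.03 rad of shut (value of joint keeper below 0.03 rad and x of spacer_mid in the frame of jig between -0.035 and 0.025 m and y of spacer_mid in the frame of jig between -0.06 and 0.06 m and z of spacer_mid in the frame of jig between 0.036 and 0.046 m and (y of spacer_mid in the frame of slim_cheek between 0.017 and 0.037 m or y of spacer_mid in the frame of slim_cheek between -0.037 and -0.017 m) and angle between spacer_mid's own z axis and vertical below 0.3 rad and value of joint touchpad above 0.0048 m and contact force between touchpad and the fingers above 4 N and contact force between spacer and the fingers below 0.5 N); the arm keeps its last pose, push and grip.
It fails at once if the touchpad was pushed with more than 60 N (contact force between touchpad and anything else above 60 N).
It fails at once if another thing on the bench was moved more than 30 mm (distance of any of screwdriver, brush, memory, battery, fan, screw_jar from where it was at the start of the episode above 0.03 m).
It also fails if it takes over 72 s, if anything falls off the work surface, if the arm or the gripper's body presses on something with over 40 N, if the wrist force passes 120 N, or if a joint passes its speed limit or range.

## Working session

There is one attempt and no reset: what is moved stays moved. The work goes in short steps, Python scripts to look and compute and a tool call to move; the robot and the scene stay as the last step left them, time stands still between calls to the robot, and variables do not carry over. Pictures are saved under pics/ and viewed, at most 10 in all, crops included, and the job is handed in when it is done.

Besides the shell and the picture viewer there is one more tool, called after "Request:" as a command line: name --argument value ..., lists and objects as JSON in quotes. step_arm: Moves the arm, as the interface text tells. Scaled input: -1 to 1 covers 500 mm each way for a shift and 30 degrees each way for a turn. Its arguments: {"type":"object","properties":{"series":{"type":"array","items":{"type":"object","properties":{"grip":{"type":"number"},"x":{"type":"number","minimum":-1,"maximum":1},"y":{"type":"number","minimum":-1,"maximum":1},"z":{"type":"number","minimum":-1,"maximum":1},"ax":{"type":"number","minimum":-1,"maximum":1},"ay":{"type":"number","minimum":-1,"maximum":1},"az":{"type":"number","minimum":-1,"maximum":1}}}},"force":{"type":"number"}},"required":["series"]}

```bash
mkdir -p pics
python3 - <<'E'
from workcell import bot, imaging
import cv2,numpy as np,pickle
d={}
for n in ["scene","side","wrist"]:
    c=imaging.read_camera(n);d[n]=c
    cv2.imwrite(f"pics/{n}0.png",c["img"][:,:,::-1])
    print(n,c["fx"],c["fy"],c["cx"],c["cy"],np.round(c["R"],4).tolist(),np.round(c["t"],4).tolist())
pickle.dump(d,open("c0.pkl","wb"))
print(bot.read_state())
E
```

```text
scene 442.9825195888646 442.9825195888646 317.56301854640725 230.18758469003453 [[-0.6588, 0.7522, 0.0108], [0.4714, 0.424, -0.7733], [-0.5863, -0.5044, -0.6339]] [0.3461, -0.2109, 1.3631]
side 546.3800678273317 546.3800678273317 328.59644828429737 241.09215373872433 [[0.9764, -0.2159, -0.0108], [-0.1717, -0.744, -0.6457], [0.1314, 0.6323, -0.7635]] [-0.5064, 0.1449, 1.3446]
wrist 371.64829954431775 371.64829954431775 317.7052391521657 234.78897603792493 [[0.3148, 0.9491, -0.001], [0.9068, -0.3005, 0.2956], [0.2803, -0.0939, -0.9553]] [-0.6749, -0.0378, 0.3795]
{'time': 0.15, 'q': array([ 1.21407736e+00,  2.64591884e-01,  1.60505586e+00,  1.37404775e-05,
        1.27366643e+00, -3.69138661e-02]), 'joint_vel': array([-0.00059125, -0.00162885, -0.00406047, -0.00042259,  0.00034856,
       -0.00046895]), 'joint_torque': array([ 7.27899587e-04, -5.15910494e+01, -3.67957985e+01, -9.67786423e-05,
        8.13436811e-03, -1.95697811e-05]), 'tool_pos': array([0.21202111, 0.64025599, 0.23024247]), 'tcp_rot': array([-5.00161101e-01, -3.10116757e+00,  2.64762267e-03]), 'wrist_force': array([1.22692691, 0.51184951, 0.45963384]), 'torque': array([-0.02287818, -0.04626618,  0.03360807]), 'grip_force': 0.0, 'width': 1.001290477424907}
```

View pics/scene0.png

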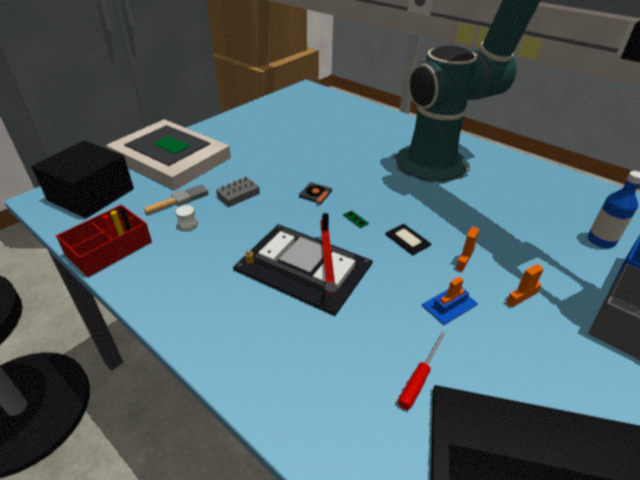

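View pics/side0.png

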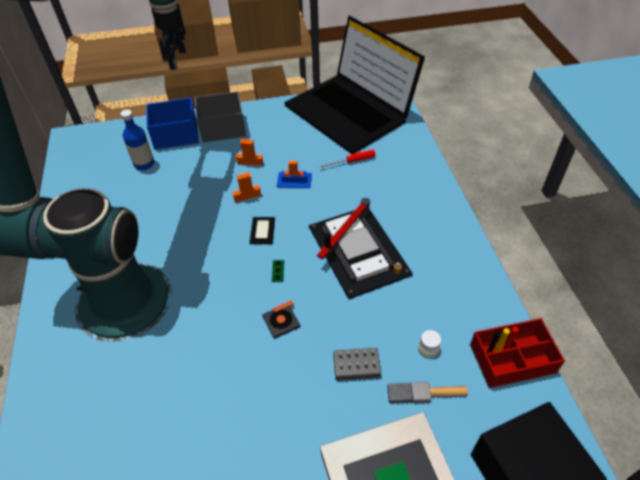

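Run:
```python
import cv2,numpy as np
s=cv2.imread("pics/side0.png");c=cv2.imread("pics/scene0.png")
f=lambda im,x,y,w,h,k:cv2.resize(im[y:y+h,x:x+w],None,fx=k,fy=k,interpolation=cv2.INTER_CUBIC)
a=f(s,300,190,120,112,5) # 600x560
cv2.imwrite("pics/jigside.png",a)
cv2.imwrite("pics/crop2.png",np.vstack([f(s,230,130,160,75,5),f(c,410,220,160,45,5)[:0],f(c,410,220,160,45+0,5)]))
```

```text
(no output)
```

View pics/jigside.png

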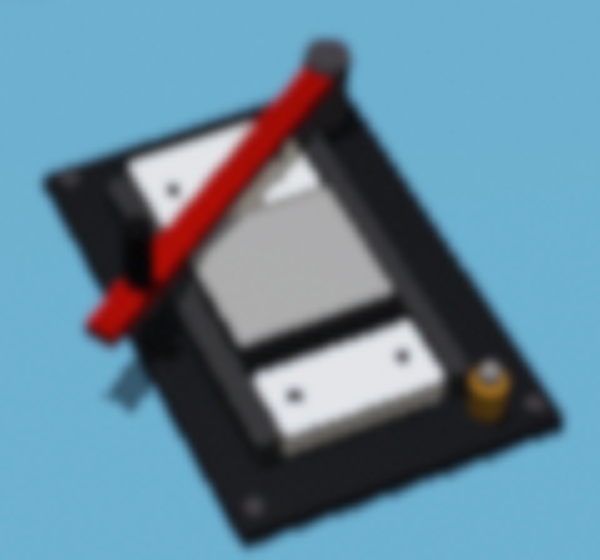

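View pics/crop2.png

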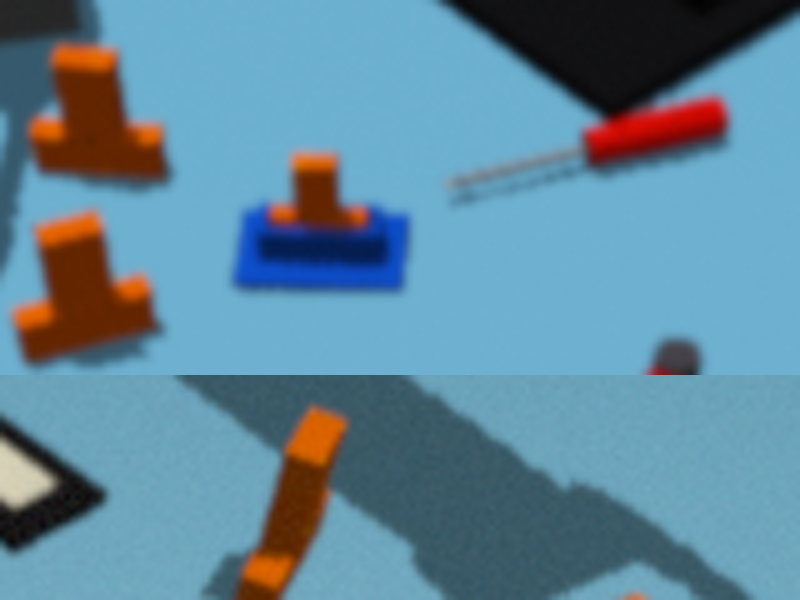

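```bash
cat > h.py <<'E'
import numpy as np,pickle
from scipy.optimize import least_squares
from scipy.spatial.transform import Rotation as Ro
d=pickle.load(open("c0.pkl","rb"))
def proj(c,X):
    X=np.atleast_2d(X);p=X@c["R"].T+c["t"]
    return np.c_[c["fx"]*p[:,0]/p[:,2]+c["cx"],c["fy"]*p[:,1]/p[:,2]+c["cy"]]
def back(c,u,v,z):
    r=c["R"].T@np.array([(u-c["cx"])/c["fx"],(v-c["cy"])/c["fy"],1]);o=-c["R"].T@c["t"]
    return o+r*(z-o[2])/r[2]
def world(pose,P):
    x,y,a=pose;P=np.atleast_2d(P)
    return np.c_[x+P[:,0]*np.cos(a)-P[:,1]*np.sin(a),y+P[:,0]*np.sin(a)+P[:,1]*np.cos(a),P[:,2]]
def ucrop(p,k,o): return (np.array(p,float)+.5)/k-.5+np.array(o)
E
python3 - <<'E'
from h import *
s=d["side"];c=d["scene"]
for k in d: print(k,-d[k]["R"].T@d[k]["t"])
P=np.array([[-90,130,12],[90,-130,12],[-90,-130,12]])/1e3
U=ucrop([[45,178],[562,425],[248,542]],5,(300,190))
f=lambda p:(proj(s,world(p,P))-U).ravel()
r=least_squares(f,[.6,.1,0]);J=r.x;print(J,r.fun)
def cr(pt): return np.round((proj(s,world(J,np.array(pt)/1e3))-[300,190]+.5)*5-.5)
print("slim -y",cr([[-50,-55,30],[38,-55,30],[38,-95,30],[-50,-95,30]]).tolist())
print("broad -y",cr([[-50,-47,30],[38,-47,30],[38,-103,30],[-50,-103,30]]).tolist())
print("pad",cr([[-50,-40,36],[38,-40,36],[38,40,36],[-50,40,36]]).tolist(),"hinge",cr([[70,108,58]]))
print("scenecorn",proj(c,world(J,np.array([[-90,-130,12],[90,-130,12],[90,130,12],[-90,130,12]])/1e3)))
for a in np.arange(.4,1.5,.1):
    # shut: bar along -y; opens towards -x
    k=[70-185*np.sin(a),108-185*np.cos(a),96]; print(round(a,1),cr([k])[0],proj(c,world(J,np.array([k])/1e3))[0].round())
# stand spacer tab top z = 11+62=73
for q in [(290,155),(338,155),(340,170),(293,170)]:
    u=ucrop(q,5,(230,130));print(back(s,*u,.073))
for q in [(246,210),(410,214),(402,290),(236,288)]:
    u=ucrop(q,5,(230,130));print('st',back(s,*u,.006))
E
```

```text
scene [1.12663785 0.51659662 0.69731349]
side [ 0.34254646 -0.85166224  1.11473286]
wrist [0.14032947 0.66483541 0.37307674]
[0.60351551 0.01820964 0.18809131] [-3.49326182e-01 -6.69849829e-04  1.41518151e+00 -3.49092683e-01
 -1.05907365e+00  1.82015731e-01]
slim -y [[254.0, 382.0], [411.0, 327.0], [447.0, 384.0], [288.0, 441.0]]
broad -y [[247.0, 370.0], [404.0, 315.0], [455.0, 395.0], [295.0, 453.0]]
pad [[241.0, 353.0], [398.0, 298.0], [330.0, 191.0], [177.0, 242.0]] hinge [[331.  60.]]
scenecorn [[275.73335796 222.37101297]
 [229.47956185 265.43446444]
 [332.03857737 312.32316351]
 [370.58001028 259.30928467]]
0.4 [353. 278.] [276. 224.]
0.5 [314. 277.] [284. 221.]
0.6 [277. 273.] [291. 218.]
0.7 [239. 266.] [299. 216.]
0.8 [203. 257.] [307. 215.]
0.9 [169. 245.] [315. 214.]
1.0 [137. 230.] [324. 214.]
1.1 [107. 213.] [332. 214.]
1.2 [ 80. 195.] [340. 215.]
1.3 [ 56. 174.] [348. 216.]
1.4 [ 35. 152.] [356. 217.]
[0.47278152 0.33136593 0.073     ]
[0.49950698 0.32511261 0.073     ]
[0.49832277 0.31229899 0.073     ]
[0.47229247 0.31838605 0.073     ]
st [0.4472881  0.36497415 0.006     ]
st [0.54192347 0.33929138 0.006     ]
st [0.52472149 0.27699169 0.006     ]
st [0.43108374 0.30049223 0.006     ]
```

```bash
cat >> h.py <<'E'
def yawR(yaw): # tool down, tool y axis at world heading yaw
    y=np.array([np.cos(yaw),np.sin(yaw),0]);z=np.array([0,0,-1.]);return np.c_[np.cross(y,z),y,z]
def rows(targets,p0,R0,show=True):
    """targets: (pos, yaw of tool y) -> tool-frame normalised rows"""
    for p,yw in targets:
        s=R0.T@(np.array(p)-p0)/.5; w=Ro.from_matrix(R0.T@yawR(yw)).as_rotvec(degrees=True)/30
        print(*["%s=%.3f"%(n,v) for n,v in zip(["x","y","z","ax","ay","az"],[*s,*w])])
def cur(st): return np.array(st["tool_pos"]),Ro.from_rotvec(st["tcp_rot"]).as_matrix()
E
python3 - <<'E'
from h import *
from workcell import bot
st=bot.read_state();p,R=cur(st);print(R.round(3), np.arctan2(R[1,1],R[0,1]))
y0=np.arctan2(R[1,1],R[0,1])
rows([((.57,.10,.23),y) for y in (-.81,-.81+np.pi,y0)],p,R)
E
```

```text
[[-0.949  0.314 -0.001]
 [ 0.314  0.949 -0.002]
 [ 0.    -0.002 -1.   ]] 1.2509872533679212
x=-1.019 y=-0.801 z=0.002 ax=-0.002 ay=0.003 az=3.936
x=-1.019 y=-0.801 z=0.002 ax=-0.003 ay=-0.002 az=-2.064
x=-1.019 y=-0.801 z=0.002 ax=-0.003 ay=-0.000 az=-0.000
```

Request:
step_arm --series '[{"x":-0.9,"y":-0.7,"az":1,"grip":-1},{"x":-0.9,"y":-0.7,"az":1},{"x":-0.9,"y":-0.7,"az":1},{"x":-0.9,"y":-0.7,"az":1},{"x":-0.9,"y":-0.7,"az":1},{"x":-0.9,"y":-0.7,"az":1},{"x":-0.9,"y":-0.7,"az":1},{"x":-0.9,"y":-0.7,"az":1},{"x":-0.9,"y":-0.7,"az":1},{"x":-0.9,"y":-0.7,"az":1},{"x":-0.9,"y":-0.7,"az":1},{"x":-0.9,"y":-0.7,"az":1}]'

```text
validation failed for argument at $.se...
```

Request:
step_arm --series '[{"az":1},{"az":1},{"az":1},{"az":1}]'

```text
validation failed for argument at $.se...
```

Request:
step_arm --series '[{"az":1},{"az":1},{"az":1},{"az":1},{"az":1}]'

```text
validation failed for argument at $.se...
```

Run:
```python
from workcell import bot, imaging
import cv2,pickle
c=imaging.read_camera("wrist");pickle.dump(c,open("w1.pkl","wb"));cv2.imwrite("pics/w1.png",c["img"][:,:,::-1])
print(bot.read_state())
```

```text
{'time': 0.2, 'q': array([ 1.21407643e+00,  2.64475405e-01,  1.60488249e+00, -9.63246393e-06,
        1.27372313e+00, -3.68839467e-02]), 'joint_vel': array([ 2.59252055e-05, -4.22188453e-03, -2.65044892e-03, -2.77973791e-04,
       -1.72183347e-03, -1.62570155e-03]), 'joint_torque': array([ 6.19883704e-04, -5.15196598e+01, -3.67435670e+01, -1.60740906e-04,
        9.14418139e-03,  1.34668554e-05]), 'tool_pos': array([0.21205419, 0.64032072, 0.23041466]), 'tcp_rot': array([-5.00209093e-01, -3.10122851e+00,  2.29541568e-03]), 'wrist_force': array([ 0.42145446, -0.30912562, -0.16358385]), 'torque': array([ 0.03667877, -0.02635556, -0.04631417]), 'grip_force': 0.0, 'width': 0.9960819950087133}
```

View pics/w1.png

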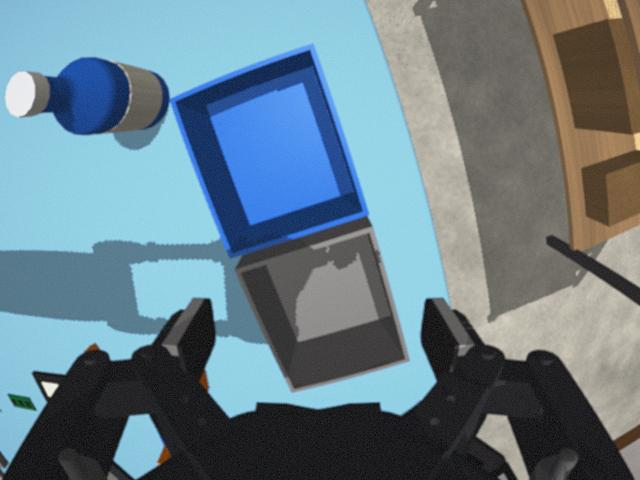

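The wrist picture shows only the bins, because the moves were refused (probably incomplete rows). I'll send full rows instead.

Request:
step_arm --series '[{"x":-0.9,"y":-0.7,"z":0,"ax":0,"ay":0,"az":1,"grip":-1},{"x":-0.9,"y":-0.7,"z":0,"ax":0,"ay":0,"az":1,"grip":-1},{"x":-0.9,"y":-0.7,"z":0,"ax":0,"ay":0,"az":1,"grip":-1},{"x":-0.9,"y":-0.7,"z":0,"ax":0,"ay":0,"az":1,"grip":-1},{"x":-0.9,"y":-0.7,"z":0,"ax":0,"ay":0,"az":1,"grip":-1},{"x":-0.9,"y":-0.7,"z":0,"ax":0,"ay":0,"az":1,"grip":-1},{"x":-0.9,"y":-0.7,"z":0,"ax":0,"ay":0,"az":1,"grip":-1},{"x":-0.9,"y":-0.7,"z":0,"ax":0,"ay":0,"az":1,"grip":-1},{"x":-0.9,"y":-0.7,"z":0,"ax":0,"ay":0,"az":1,"grip":-1},{"x":-0.9,"y":-0.7,"z":0,"ax":0,"ay":0,"az":1,"grip":-1},{"x":-0.9,"y":-0.7,"z":0,"ax":0,"ay":0,"az":1,"grip":-1},{"x":-0.9,"y":-0.7,"z":0,"ax":0,"ay":0,"az":1,"grip":-1}]'

```text
time: 1.4
tool_pos: [0.5312, 0.1634, 0.2313]
tcp_rot: [1.29, 2.863, -0.001]
wrist_force: [-0.7, 0.8, -0.6]
width: 1.0
grip_force: 0.0
```

Request:
step_arm --series '[{"x":-0.41,"y":-0.26,"z":0,"ax":0,"ay":0,"az":1,"grip":-1},{"x":-0.41,"y":-0.26,"z":0,"ax":0,"ay":0,"az":1,"grip":-1},{"x":-0.41,"y":-0.26,"z":0,"ax":0,"ay":0,"az":1,"grip":-1},{"x":-0.41,"y":-0.26,"z":0,"ax":0,"ay":0,"az":1,"grip":-1},{"x":-0.41,"y":-0.26,"z":0,"ax":0,"ay":0,"az":1,"grip":-1},{"x":-0.41,"y":-0.26,"z":0,"ax":0,"ay":0,"az":1,"grip":-1}]'

```text
time: 2.0
tool_pos: [0.569, -0.0776, 0.2312]
tcp_rot: [1.99, 2.429, -0.002]
wrist_force: [0.6, 0.5, -0.5]
width: 0.999
grip_force: 0.0
```

Request:
step_arm --series '[{"x":0,"y":0,"z":0,"ax":0,"ay":0,"az":1,"grip":-1},{"x":0,"y":0,"z":0,"ax":0,"ay":0,"az":1,"grip":-1},{"x":0,"y":0,"z":0,"ax":0,"ay":0,"az":1,"grip":-1},{"x":0,"y":0,"z":0,"ax":0,"ay":0,"az":1,"grip":-1},{"x":0,"y":0,"z":0,"ax":0,"ay":0,"az":1,"grip":-1},{"x":0,"y":0,"z":0,"ax":0,"ay":0,"az":1,"grip":-1}]'

```text
time: 2.6
tool_pos: [0.5684, -0.0719, 0.2311]
tcp_rot: [-2.544, -1.842, 0.0]
wrist_force: [0.3, -0.3, 1.1]
width: 1.002
grip_force: 0.0
```

Run:
```python
from workcell import bot, imaging
import cv2,pickle
c=imaging.read_camera("wrist");pickle.dump(c,open("w1.pkl","wb"));cv2.imwrite("pics/w1.png",c["img"][:,:,::-1])
s=bot.read_state();print({k:s[k] for k in("time","q","tool_pos","tcp_rot")})
```

```text
{'time': 2.65, 'q': array([-1.69584461e-01,  7.22112534e-02,  1.82634204e+00,  1.50286583e-04,
        1.24329814e+00,  1.48083010e-01]), 'tool_pos': array([ 0.5684576 , -0.07202388,  0.231169  ]), 'tcp_rot': array([-2.54465113e+00, -1.84189242e+00,  1.24576462e-04])}
```

View pics/w1.png

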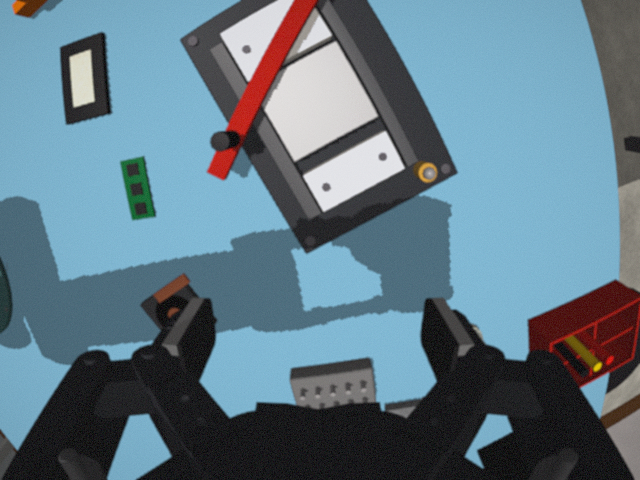

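```bash
cat >> h.py <<'E'
def fproj(c,X):
    p=np.atleast_2d(X)@c["R"].T+c["t"];h=np.hypot(p[:,0],p[:,1]);k=np.arctan2(h,p[:,2])/h
    return np.c_[c["fx"]*p[:,0]*k+c["cx"],c["fy"]*p[:,1]*k+c["cy"]]
E
python3 - <<'E'
from h import *
c=pickle.load(open("w1.pkl","rb"))
P=np.array([[-90,130,12],[-90,-130,12],[90,-130,12],[-50,-40,36],[38,-40,36],[-50,-55,30],[38,-55,30],[38,-95,30],[-50,-95,30]])/1e3
U=np.array([[180,41],[307,251],[456,172],[299,163],[380,120],[302,174],[384,131],[406,165],[322,211]])
r=least_squares(lambda p:(fproj(c,world(p,P))-U).ravel(),[.6,.02,.19],loss="soft_l1");J=r.x
print(J);print((fproj(c,world(J,P))-U).round(1).tolist())
for a in np.arange(.9,1.15,.02):
    k=np.array([[70-185*np.sin(a),108-185*np.cos(a),96],[70-185*np.sin(a),108-185*np.cos(a),54]])/1e3
    print(round(a,2),fproj(c,world(J,k)).round().tolist(),world(J,k)[0,:2].round(4))
E
```

```text
[0.60207182 0.0228163  0.19668976]
[[-1.7, -1.9], [-0.5, 3.5], [3.1, 0.3], [-4.4, -0.9], [-0.8, -4.4], [1.0, 1.3], [1.8, -1.0], [-0.8, 2.5], [2.0, 0.5]]
0.9 [[239.0, 150.0], [249.0, 146.0]] [0.53   0.0013]
0.92 [[235.0, 148.0], [246.0, 145.0]] [0.5272 0.0037]
0.94 [[231.0, 146.0], [242.0, 143.0]] [0.5244 0.0062]
0.96 [[226.0, 144.0], [238.0, 141.0]] [0.5217 0.0087]
0.98 [[222.0, 142.0], [234.0, 140.0]] [0.5191 0.0113]
1.0 [[218.0, 140.0], [230.0, 138.0]] [0.5165 0.014 ]
1.02 [[214.0, 138.0], [227.0, 136.0]] [0.5139 0.0167]
1.04 [[210.0, 136.0], [223.0, 134.0]] [0.5114 0.0194]
1.06 [[206.0, 134.0], [220.0, 132.0]] [0.509  0.0222]
1.08 [[202.0, 132.0], [216.0, 130.0]] [0.5066 0.025 ]
1.1 [[198.0, 129.0], [213.0, 128.0]] [0.5043 0.0279]
1.12 [[194.0, 127.0], [209.0, 126.0]] [0.5021 0.0308]
1.14 [[190.0, 124.0], [206.0, 124.0]] [0.4999 0.0338]
```

```bash
cat >> h.py <<'E'
J=np.array([.60207,.02282,.19669])
E
python3 - <<'E'
from h import *
from workcell import bot
p,R=cur(bot.read_state());y0=np.arctan2(R[1,1],R[0,1]);print(y0)
K=lambda a:world(J,np.array([[70-185*np.sin(a),108-185*np.cos(a),62]])/1e3)[0]
k=K(.99);rows([((k[0],k[1],.13),y0),(k,y0)],p,R)
print()
rows([(K(a),y0) for a in np.r_[np.linspace(.95,-.0,20),-.01]],k,R)
E
```

```text
-0.31771581894283396
x=0.129 y=-0.149 z=0.202 ax=-0.001 ay=-0.000 az=-0.000
x=0.129 y=-0.149 z=0.338 ax=-0.001 ay=-0.000 az=-0.000

x=-0.007 y=0.013 z=-0.000 ax=-0.001 ay=-0.000 az=-0.000
x=-0.014 y=0.030 z=-0.000 ax=-0.001 ay=-0.000 az=-0.000
x=-0.020 y=0.048 z=-0.000 ax=-0.001 ay=-0.000 az=-0.000
x=-0.026 y=0.065 z=-0.000 ax=-0.001 ay=-0.000 az=-0.000
x=-0.031 y=0.083 z=-0.000 ax=-0.001 ay=-0.000 az=-0.000
x=-0.035 y=0.101 z=-0.000 ax=-0.001 ay=-0.000 az=-0.000
x=-0.038 y=0.119 z=-0.000 ax=-0.001 ay=-0.000 az=-0.000
x=-0.040 y=0.138 z=-0.000 ax=-0.001 ay=-0.000 az=-0.000
x=-0.041 y=0.156 z=-0.000 ax=-0.001 ay=-0.000 az=-0.000
x=-0.041 y=0.175 z=-0.000 ax=-0.001 ay=-0.000 az=-0.000
x=-0.040 y=0.193 z=-0.000 ax=-0.001 ay=-0.000 az=-0.000
x=-0.039 y=0.212 z=-0.000 ax=-0.001 ay=-0.000 az=-0.000
x=-0.036 y=0.230 z=-0.000 ax=-0.001 ay=-0.000 az=-0.000
x=-0.033 y=0.248 z=-0.000 ax=-0.001 ay=-0.000 az=-0.000
x=-0.028 y=0.266 z=-0.000 ax=-0.001 ay=-0.000 az=-0.000
x=-0.023 y=0.284 z=-0.000 ax=-0.001 ay=-0.000 az=-0.000
x=-0.017 y=0.301 z=-0.000 ax=-0.001 ay=-0.000 az=-0.000
x=-0.010 y=0.318 z=-0.000 ax=-0.001 ay=-0.000 az=-0.000
x=-0.002 y=0.335 z=-0.000 ax=-0.001 ay=-0.000 az=-0.000
x=0.007 y=0.351 z=-0.000 ax=-0.001 ay=-0.000 az=-0.000
x=0.009 y=0.355 z=-0.000 ax=-0.001 ay=-0.000 az=-0.000
```

Request:
step_arm --force 20 --series '[{"x":0.129,"y":-0.149,"z":0.15,"ax":0,"ay":0,"az":0,"grip":-1},{"x":0.129,"y":-0.149,"z":0.2,"ax":0,"ay":0,"az":0,"grip":-1},{"x":0.129,"y":-0.149,"z":0.2,"ax":0,"ay":0,"az":0,"grip":-1},{"x":0.129,"y":-0.149,"z":0.25,"ax":0,"ay":0,"az":0,"grip":-1},{"x":0.129,"y":-0.149,"z":0.3,"ax":0,"ay":0,"az":0,"grip":-1},{"x":0.129,"y":-0.149,"z":0.336,"ax":0,"ay":0,"az":0,"grip":-1},{"x":0.129,"y":-0.149,"z":0.336,"ax":0,"ay":0,"az":0,"grip":0.3},{"x":0.129,"y":-0.149,"z":0.336,"ax":0,"ay":0,"az":0,"grip":0.8},{"x":0.129,"y":-0.149,"z":0.336,"ax":0,"ay":0,"az":0,"grip":1},{"x":0.129,"y":-0.149,"z":0.336,"ax":0,"ay":0,"az":0,"grip":1},{"x":0.129,"y":-0.149,"z":0.336,"ax":0,"ay":0,"az":0,"grip":1},{"x":0.129,"y":-0.149,"z":0.336,"ax":0,"ay":0,"az":0,"grip":1}]'

```text
time: 3.85
tool_pos: [0.519, 0.012, 0.0645]
tcp_rot: [2.546, 1.839, 0.002]
wrist_force: [-0.5, -0.2, 4.2]
width: 0.18
grip_force: 22.1
```

Request:
step_arm --series '[{"x":-0.007,"y":0.013,"z":0,"ax":0,"ay":0,"az":0,"grip":1},{"x":-0.014,"y":0.03,"z":0,"ax":0,"ay":0,"az":0,"grip":1},{"x":-0.02,"y":0.048,"z":0,"ax":0,"ay":0,"az":0,"grip":1},{"x":-0.026,"y":0.065,"z":0,"ax":0,"ay":0,"az":0,"grip":1},{"x":-0.031,"y":0.083,"z":0,"ax":0,"ay":0,"az":0,"grip":1},{"x":-0.035,"y":0.101,"z":0,"ax":0,"ay":0,"az":0,"grip":1},{"x":-0.038,"y":0.119,"z":0,"ax":0,"ay":0,"az":0,"grip":1},{"x":-0.04,"y":0.138,"z":0,"ax":0,"ay":0,"az":0,"grip":1},{"x":-0.041,"y":0.156,"z":0,"ax":0,"ay":0,"az":0,"grip":1},{"x":-0.041,"y":0.175,"z":0,"ax":0,"ay":0,"az":0,"grip":1},{"x":-0.041,"y":0.175,"z":0,"ax":0,"ay":0,"az":0,"grip":1}]'

```text
time: 4.95
tool_pos: [0.5961, -0.0358, 0.0641]
tcp_rot: [2.545, 1.839, 0.001]
wrist_force: [-2.0, -1.9, 7.4]
width: 0.175
grip_force: 22.7
```

Request:
step_arm --series '[{"x":0.001,"y":0.018,"z":0,"ax":0,"ay":0,"az":0,"grip":1},{"x":0.002,"y":0.037,"z":0,"ax":0,"ay":0,"az":0,"grip":1},{"x":0.005,"y":0.055,"z":0,"ax":0,"ay":0,"az":0,"grip":1},{"x":0.008,"y":0.073,"z":0,"ax":0,"ay":0,"az":0,"grip":1},{"x":0.013,"y":0.091,"z":0,"ax":0,"ay":0,"az":0,"grip":1},{"x":0.018,"y":0.109,"z":0,"ax":0,"ay":0,"az":0,"grip":1},{"x":0.024,"y":0.126,"z":0,"ax":0,"ay":0,"az":0,"grip":1},{"x":0.031,"y":0.143,"z":0,"ax":0,"ay":0,"az":0,"grip":1},{"x":0.039,"y":0.16,"z":0,"ax":0,"ay":0,"az":0,"grip":1},{"x":0.048,"y":0.176,"z":0,"ax":0,"ay":0,"az":0,"grip":1},{"x":0.05,"y":0.18,"z":0,"ax":0,"ay":0,"az":0,"grip":1},{"x":0.05,"y":0.18,"z":0,"ax":0,"ay":0,"az":0,"grip":1}]'

```text
time: 6.15
tool_pos: [0.6853, -0.0403, 0.0637]
tcp_rot: [-2.544, -1.839, 0.009]
wrist_force: [-10.1, -3.0, 10.8]
width: 0.177
grip_force: 23.6
```

Request:
step_arm --series '[{"x":0.003,"y":0.005,"z":0,"ax":0,"ay":0,"az":0,"grip":1},{"x":0.003,"y":0.005,"z":0,"ax":0,"ay":0,"az":0,"grip":1},{"x":0.003,"y":0.005,"z":0,"ax":0,"ay":0,"az":0,"grip":1}]'

```text
time: 6.45
tool_pos: [0.6854, -0.0403, 0.0635]
tcp_rot: [-2.542, -1.837, 0.017]
wrist_force: [-18.3, -5.8, 16.6]
width: 0.178
grip_force: 24.6
```

Request:
step_arm --series '[{"x":-0.003,"y":-0.005,"z":0,"ax":0,"ay":0,"az":0,"grip":1},{"x":-0.003,"y":-0.005,"z":0,"ax":0,"ay":0,"az":0,"grip":-1},{"x":-0.003,"y":-0.005,"z":0,"ax":0,"ay":0,"az":0,"grip":-1},{"x":-0.003,"y":-0.005,"z":0,"ax":0,"ay":0,"az":0,"grip":-1},{"x":-0.003,"y":-0.005,"z":-0.1,"ax":0,"ay":0,"az":0,"grip":-1},{"x":-0.003,"y":-0.005,"z":-0.2,"ax":0,"ay":0,"az":0,"grip":-1},{"x":0.1,"y":-0.08,"z":-0.27,"ax":0,"ay":0,"az":-0.25,"grip":-1},{"x":0.16,"y":-0.12,"z":-0.333,"ax":0,"ay":0,"az":-0.5,"grip":-1},{"x":0.24,"y":-0.18,"z":-0.333,"ax":0,"ay":0,"az":-0.75,"grip":-1},{"x":0.32,"y":-0.24,"z":-0.333,"ax":0,"ay":0,"az":-1,"grip":-1},{"x":0.32,"y":-0.24,"z":-0.333,"ax":0,"ay":0,"az":-1,"grip":-1}]'

```text
time: 7.55
tool_pos: [0.6262, 0.1554, 0.2307]
tcp_rot: [-1.977, -2.441, -0.004]
wrist_force: [-0.2, -1.0, -0.4]
width: 1.003
grip_force: 0.0
```

Request:
step_arm --series '[{"x":0,"y":0,"z":0,"ax":0,"ay":0,"az":-1,"grip":-1},{"x":0,"y":0,"z":0,"ax":0,"ay":0,"az":-1,"grip":-1},{"x":0,"y":0,"z":0,"ax":0,"ay":0,"az":-1,"grip":-1},{"x":0,"y":0,"z":0,"ax":0,"ay":0,"az":-1,"grip":-1}]'

```text
time: 7.95
tool_pos: [0.6273, 0.1508, 0.229]
tcp_rot: [-1.28, -2.868, 0.001]
wrist_force: [0.5, -0.6, 0.9]
width: 0.997
grip_force: 0.0
```

Request:
step_arm --series '[{"x":0,"y":0,"z":0,"ax":0,"ay":0,"az":-1,"grip":-1},{"x":0,"y":0,"z":0,"ax":0,"ay":0,"az":-1,"grip":-1},{"x":0,"y":0,"z":0,"ax":0,"ay":0,"az":-1,"grip":-1},{"x":0,"y":0,"z":0,"ax":0,"ay":0,"az":-1,"grip":-1},{"x":0,"y":0,"z":0,"ax":0,"ay":0,"az":-1,"grip":-1},{"x":0,"y":0,"z":0,"ax":0,"ay":0,"az":-1,"grip":-1}]'

```text
time: 8.55
tool_pos: [0.6273, 0.1507, 0.2292]
tcp_rot: [-0.504, -3.1, 0.001]
wrist_force: [-0.2, 0.9, -0.6]
width: 1.0
grip_force: 0.0
```

Run:
```python
from workcell import bot, imaging
import cv2,pickle
c=imaging.read_camera("wrist");pickle.dump(c,open("w2.pkl","wb"))
im=cv2.resize(c["img"][:,:,::-1],None,fx=1.25,fy=1.25,interpolation=cv2.INTER_CUBIC)
cv2.imwrite("pics/w2.png",im)
s=bot.read_state();print({k:s[k] for k in("time","q","tool_pos","tcp_rot")})
```

```text
{'time': 8.6, 'q': array([ 1.97233948e-01,  2.09710735e-01,  1.67391017e+00, -1.01552125e-04,
        1.25856159e+00, -1.05156464e+00]), 'tool_pos': array([0.62730049, 0.1507127 , 0.22930413]), 'tcp_rot': array([-5.03479079e-01, -3.10046050e+00,  4.66937806e-04])}
```

View pics/w2.png

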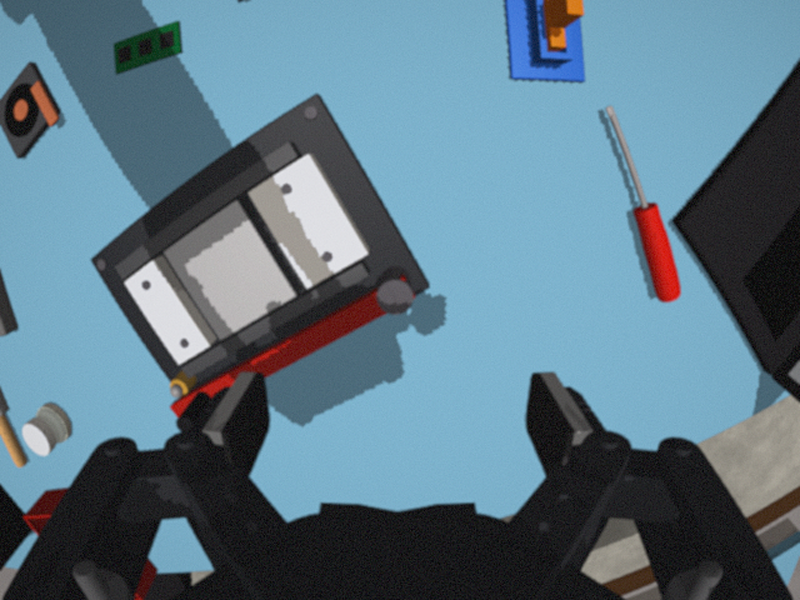

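The keeper is shut, with its ball at (178,385) behind the bar. The stand is cut off at the top (545,40), so I'll move to see it whole and fit the jig in the meantime.

Request:
step_arm --series '[{"x":0.26,"y":0.22,"z":0.06,"ax":0,"ay":0,"az":-0.17,"grip":-1},{"x":0.26,"y":0.22,"z":0.06,"ax":0,"ay":0,"az":-0.17,"grip":-1},{"x":0.26,"y":0.22,"z":0.06,"ax":0,"ay":0,"az":-0.17,"grip":-1},{"x":0.26,"y":0.22,"z":0.06,"ax":0,"ay":0,"az":-0.17,"grip":-1},{"x":0.26,"y":0.22,"z":0.06,"ax":0,"ay":0,"az":-0.17,"grip":-1},{"x":0.26,"y":0.22,"z":0.06,"ax":0,"ay":0,"az":-0.17,"grip":-1}]'

```text
time: 9.2
tool_pos: [0.5384, 0.2963, 0.1997]
tcp_rot: [0.361, 3.12, -0.001]
wrist_force: [0.0, -0.2, 0.7]
width: 1.002
grip_force: 0.0
```

Run:
```python
from workcell import bot, imaging
import cv2,pickle
c=imaging.read_camera("wrist");pickle.dump(c,open("w3.pkl","wb"))
w2=pickle.load(open("w2.pkl","rb"))["img"]
f=lambda im,x,y,w,h,k:cv2.resize(im[y:y+h,x:x+w,::-1],None,fx=k,fy=k,interpolation=cv2.INTER_CUBIC)
import numpy as np
# left: w3 centre ; right: w2 gap
cv2.imwrite("pics/w3.png",np.hstack([f(c["img"],240,40,200,300,2),f(w2,90,190,100,150,4)]))
s=bot.read_state();print({k:s[k] for k in("time","q","tool_pos","tcp_rot")})
```

```text
{'time': 9.25, 'q': array([ 4.61739138e-01,  1.72176601e-01,  1.77324775e+00, -7.84144960e-04,
        1.19557424e+00, -8.77531679e-01]), 'tool_pos': array([0.53902953, 0.29575929, 0.2000394 ]), 'tcp_rot': array([ 3.62316260e-01,  3.11972782e+00, -4.50723655e-04])}
```

View pics/w3.png

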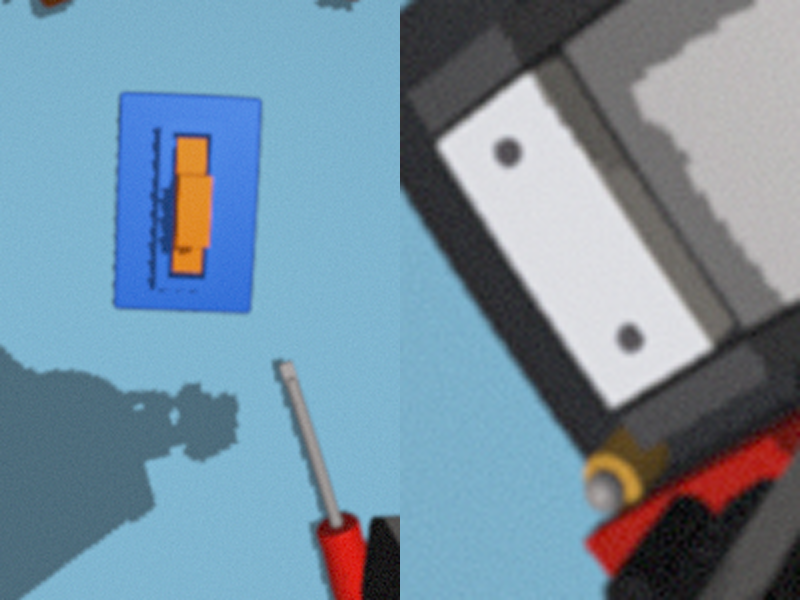

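Run:
```python
from h import *
w1,w2,w3=[pickle.load(open(f"w{i}.pkl","rb")) for i in(1,2,3)]
P1=np.array([[-90,130,12],[-90,-130,12],[90,-130,12],[-50,-40,36],[38,-40,36],[-50,-55,30],[38,-55,30],[38,-95,30],[-50,-95,30]])/1e3
U1=np.array([[180,41],[307,251],[456,172],[299,163],[380,120],[302,174],[384,131],[406,165],[322,211]])
P2=np.array([[-50,-95,30],[-50,-55,30],[38,-55,30],[38,-95,30],[-50,-40,36],[38,-40,36]])/1e3
U2=ucrop(np.array([[37,146],[130,72],[312,345],[210,408],[162,45],[338,325]]),4,(90,190))
P2b=np.array([[-90,-130,12],[-90,130,12],[90,130,12],[-50,103,30],[38,103,30]])/1e3
U2b=ucrop([[93,260],[320,96],[428,287],[312,155],[368,250]],1.25,(0,0))
P2=np.r_[P2,P2b];U2=np.r_[U2,U2b]
f1=lambda p:(fproj(w1,world(p,P1))-U1).ravel()
f2=lambda p:(fproj(w2,world(p,P2))-U2).ravel()
for f in(f1,f2,lambda p:np.r_[f1(p),f2(p)]):
    r=least_squares(f,[.6,.02,.19],loss="soft_l1");print(r.x)
    for q in ([-6,-47.5,0],[70,-77,0]): print("  ",world(r.x,np.array(q)/1e3).round(4))
print(f2(r.x).reshape(-1,2).round(1).tolist())
# spacer
PS=np.array([[-13,-6,73],[13,-6,73],[13,6,73],[-13,6,73],[-28,-6,33],[-28,6,33],[28,6,33],[28,-6,33]])/1e3
US=ucrop([[179,176],[175,247],[210,248],[213,177],[175,135],[210,136],[204,276],[171,274]],2,(240,40))
f3=lambda p:(fproj(w3,world(p,PS))-US).ravel()
r=least_squares(f3,[.486,.322,-.23],loss="soft_l1");print("spacer",r.x,f3(r.x).reshape(-1,2).round(1).tolist())
PF=np.array([[-50,-32,6],[50,-32,6],[50,32,6],[-50,32,6]])/1e3
UF=ucrop([[120,94],[115,306],[250,312],[261,99]],2,(240,40))
f4=lambda p:(fproj(w3,world(p,PF))-UF).ravel()
r=least_squares(f4,[.486,.322,-.23]);print("foot",r.x,f4(r.x).reshape(-1,2).round(1).tolist())
```

```text
[0.60207182 0.0228163  0.19668976]
   [[ 0.6055 -0.0249  0.    ]]
   [[ 0.6858 -0.039   0.    ]]
[0.6019917  0.02286746 0.18730998]
   [[ 0.6049 -0.0249  0.    ]]
   [[ 0.6851 -0.0398  0.    ]]
[0.60201836 0.02289382 0.19133352]
   [[ 0.6052 -0.0249  0.    ]]
   [[ 0.6854 -0.0394  0.    ]]
[[-0.2, -0.3], [0.6, -0.3], [0.3, 0.9], [0.5, 0.4], [-0.3, 0.4], [2.1, 2.0], [-3.2, -0.5], [-2.1, -3.0], [2.4, 0.9], [-2.6, -1.2], [0.4, 3.4]]
spacer [ 0.48402118  0.32422164 -0.26212382] [[0.1, -0.2], [0.8, -0.1], [-0.2, 0.1], [-0.2, -0.0], [1.2, 1.7], [-1.7, 1.8], [-1.4, -1.5], [0.8, -1.0]]
foot [ 0.48408286  0.32428791 -0.26280078] [[-0.6, -1.6], [-0.9, 1.6], [0.7, 1.0], [0.7, -1.0]]
```

Run:
```python
from h import *
from workcell import bot
p,R=cur(bot.read_state());print(p,np.arctan2(R[1,1],R[0,1]))
rows([((.484,.3242,z),np.pi/2-.2625) for z in (.13,.043)],p,R)
```

```text
[0.53902953 0.29575929 0.2000394 ] 1.339557889074488
x=0.120 y=0.030 z=0.140 ax=-0.000 ay=0.002 az=0.060
x=0.120 y=0.030 z=0.314 ax=-0.000 ay=0.002 az=0.060
```

Request:
step_arm --force 40 --series '[{"x":0.12,"y":0.03,"z":0.08,"ax":0,"ay":0,"az":0.06,"grip":-1},{"x":0.12,"y":0.03,"z":0.14,"ax":0,"ay":0,"az":0.06,"grip":-1},{"x":0.12,"y":0.03,"z":0.16,"ax":0,"ay":0,"az":0.06,"grip":-1},{"x":0.12,"y":0.03,"z":0.22,"ax":0,"ay":0,"az":0.06,"grip":-1},{"x":0.12,"y":0.03,"z":0.28,"ax":0,"ay":0,"az":0.06,"grip":-1},{"x":0.12,"y":0.03,"z":0.314,"ax":0,"ay":0,"az":0.06,"grip":-1},{"x":0.12,"y":0.03,"z":0.314,"ax":0,"ay":0,"az":0.06,"grip":0.2},{"x":0.12,"y":0.03,"z":0.314,"ax":0,"ay":0,"az":0.06,"grip":0.6},{"x":0.12,"y":0.03,"z":0.314,"ax":0,"ay":0,"az":0.06,"grip":1},{"x":0.12,"y":0.03,"z":0.314,"ax":0,"ay":0,"az":0.06,"grip":1},{"x":0.12,"y":0.03,"z":0.314,"ax":0,"ay":0,"az":0.06,"grip":1},{"x":0.12,"y":0.03,"z":0.314,"ax":0,"ay":0,"az":0.06,"grip":1}]'

```text
time: 10.45
tool_pos: [0.4843, 0.3249, 0.044]
tcp_rot: [0.41, 3.113, 0.002]
wrist_force: [-0.4, -0.4, 4.0]
width: 0.129
grip_force: 43.5
```

Run:
```python
from h import *
from workcell import bot
s=bot.read_state();p,R=cur(s);print(p,np.arctan2(R[1,1],R[0,1]),s["width"],s["wrist_force"])
yw=np.pi/2+.188; g=world([.602,.0227,.188],np.array([[-7,-47.5,0]])/1e3)[0];print(g)
c0=np.array([.484,.3242,p[2]])  # commanded
rows([((g[0],g[1],z),yw) for z in (.16,.075,.045)],c0,R)
```

```text
[0.48432681 0.32492048 0.0440445 ] 1.3088531519387627 0.12872887454577456 [-0.41707628 -0.37734332  3.96233337]
[ 0.60400083 -0.02527131  0.        ]
x=-0.413 y=-0.613 z=-0.232 ax=0.002 ay=0.004 az=-0.859
x=-0.413 y=-0.613 z=-0.062 ax=0.002 ay=0.004 az=-0.859
x=-0.413 y=-0.613 z=-0.002 ax=0.002 ay=0.004 az=-0.859
```

Request:
step_arm --series '[{"x":0,"y":0,"z":-0.06,"ax":0,"ay":0,"az":0,"grip":1},{"x":0,"y":0,"z":-0.14,"ax":0,"ay":0,"az":0,"grip":1},{"x":0,"y":0,"z":-0.22,"ax":0,"ay":0,"az":0,"grip":1},{"x":-0.04,"y":-0.06,"z":-0.24,"ax":0,"ay":0,"az":-0.1,"grip":1},{"x":-0.09,"y":-0.13,"z":-0.24,"ax":0,"ay":0,"az":-0.2,"grip":1},{"x":-0.14,"y":-0.21,"z":-0.24,"ax":0,"ay":0,"az":-0.3,"grip":1},{"x":-0.19,"y":-0.28,"z":-0.24,"ax":0,"ay":0,"az":-0.4,"grip":1},{"x":-0.24,"y":-0.36,"z":-0.24,"ax":0,"ay":0,"az":-0.5,"grip":1},{"x":-0.29,"y":-0.43,"z":-0.24,"ax":0,"ay":0,"az":-0.62,"grip":1},{"x":-0.34,"y":-0.51,"z":-0.24,"ax":0,"ay":0,"az":-0.74,"grip":1},{"x":-0.39,"y":-0.58,"z":-0.24,"ax":0,"ay":0,"az":-0.859,"grip":1},{"x":-0.413,"y":-0.613,"z":-0.24,"ax":0,"ay":0,"az":-0.859,"grip":1}]'

```text
time: 11.65
tool_pos: [0.6042, -0.0285, 0.1629]
tcp_rot: [-0.293, 3.127, -0.002]
wrist_force: [-0.0, 1.4, -1.1]
width: 0.129
grip_force: 42.8
```

Request:
step_arm --series '[{"x":0,"y":0,"z":0.05,"ax":0,"ay":0,"az":0,"grip":1},{"x":0,"y":0,"z":0.12,"ax":0,"ay":0,"az":0,"grip":1},{"x":0,"y":0,"z":0.155,"ax":0,"ay":0,"az":0,"grip":1},{"x":0,"y":0,"z":0.155,"ax":0,"ay":0,"az":0,"grip":1},{"x":0,"y":0,"z":0.155,"ax":0,"ay":0,"az":0,"grip":1}]'

```text
time: 12.15
tool_pos: [0.6033, -0.0249, 0.0853]
tcp_rot: [0.294, -3.127, -0.0]
wrist_force: [0.2, -0.7, -0.4]
width: 0.131
grip_force: 42.8
```

Run:
```python
from h import *
from workcell import bot,imaging
import cv2
c=imaging.read_camera("wrist");pickle.dump(c,open("w4.pkl","wb"))
s=bot.read_state();p,R=cur(s);print(s["time"],p,np.arctan2(R[1,1],R[0,1]),s["width"],s["wrist_force"])
J=[.602,.0227,.188];g=world(J,np.array([[-7,-47.5,0]])/1e3)[0]
rows([((g[0],g[1],.045),np.pi/2+.188)],p,R)
# predicted: gap corners and spacer foot
print(fproj(c,world(J,np.array([[-50,-55,30],[38,-55,30],[-50,-40,36],[38,-40,36]])/1e3)).round())
cv2.imwrite("pics/w4.png",cv2.resize(c["img"][180:380,220:420,::-1],None,fx=3,fy=3,interpolation=cv2.INTER_CUBIC))
```

```text
12.2 [ 0.60429147 -0.0249834   0.08643199] 1.7586284908452203 0.13377194624249075 [-0.57868514 -0.23465635 -0.05700972]
x=0.001 y=-0.000 z=0.083 ax=-0.001 ay=0.003 az=-0.000
[[301. 185.]
 [304. 327.]
 [329. 186.]
 [328. 332.]]
```

View pics/w4.png

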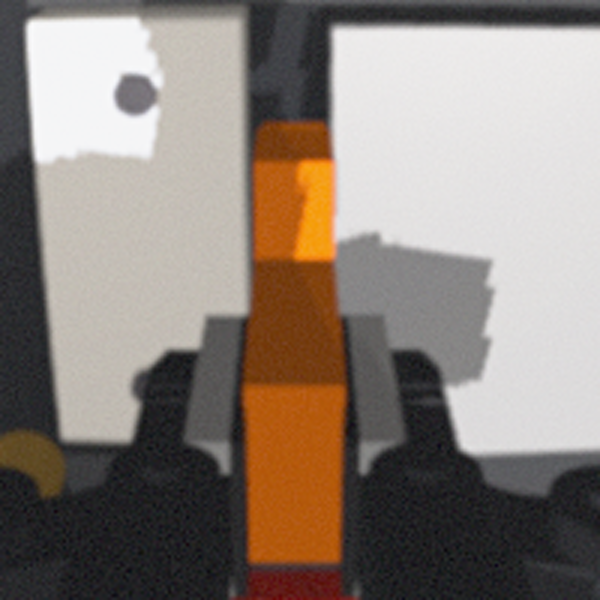

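The spacer is centred at crop x 294 and the gap runs 247–330, so I'm shifting 1 mm toward the cheek before going down.

Request:
step_arm --series '[{"x":0,"y":-0.002,"z":0.02,"ax":0,"ay":0,"az":0,"grip":1},{"x":0,"y":-0.002,"z":0.035,"ax":0,"ay":0,"az":0,"grip":1},{"x":0,"y":-0.002,"z":0.045,"ax":0,"ay":0,"az":0,"grip":1},{"x":0,"y":-0.002,"z":0.055,"ax":0,"ay":0,"az":0,"grip":1},{"x":0,"y":-0.002,"z":0.06,"ax":0,"ay":0,"az":0,"grip":1},{"x":0,"y":-0.002,"z":0.06,"ax":0,"ay":0,"az":0,"grip":1}]'

```text
time: 12.8
tool_pos: [0.6032, -0.026, 0.0546]
tcp_rot: [0.294, -3.127, -0.0]
wrist_force: [0.8, -1.1, -0.4]
width: 0.133
grip_force: 42.8
```

Request:
step_arm --series '[{"x":0,"y":0,"z":0.008,"ax":0,"ay":0,"az":0,"grip":1},{"x":0,"y":0,"z":0.014,"ax":0,"ay":0,"az":0,"grip":1},{"x":0,"y":0,"z":0.018,"ax":0,"ay":0,"az":0,"grip":1},{"x":0,"y":0,"z":0.018,"ax":0,"ay":0,"az":0,"grip":1}]'

```text
time: 13.2
tool_pos: [0.6033, -0.026, 0.0458]
tcp_rot: [0.294, -3.127, -0.0]
wrist_force: [0.3, -0.2, -0.2]
width: 0.133
grip_force: 42.8
```

Request:
step_arm --series '[{"x":0,"y":0,"z":0.003,"ax":0,"ay":0,"az":0,"grip":1},{"x":0,"y":0,"z":0.003,"ax":0,"ay":0,"az":0,"grip":1},{"x":0,"y":0,"z":0.003,"ax":0,"ay":0,"az":0,"grip":-0.2},{"x":0,"y":0,"z":0.003,"ax":0,"ay":0,"az":0,"grip":-0.2},{"x":0,"y":0,"z":0.003,"ax":0,"ay":0,"az":0,"grip":-0.2},{"x":0,"y":0,"z":0.003,"ax":0,"ay":0,"az":0,"grip":-0.2},{"x":0,"y":0,"z":-0.05,"ax":0,"ay":0,"az":0,"grip":-0.2},{"x":0,"y":0,"z":-0.13,"ax":0,"ay":0,"az":0,"grip":-0.2},{"x":0,"y":0,"z":-0.2,"ax":0,"ay":0,"az":0,"grip":-0.2},{"x":0,"y":0,"z":-0.2,"ax":0,"ay":0,"az":0,"grip":-0.2}]'

```text
time: 14.2
tool_pos: [0.6082, -0.0264, 0.1531]
tcp_rot: [-0.293, 3.116, -0.003]
wrist_force: [1.1, 0.3, 0.3]
width: 0.601
grip_force: 0.0
```

Run:
```python
from h import *
from workcell import bot,imaging
import cv2
c=imaging.read_camera("wrist");a=imaging.read_camera("side")
f=lambda im,k:cv2.resize(im[:,:,::-1],None,fx=k,fy=k,interpolation=cv2.INTER_CUBIC)
cv2.imwrite("pics/w5.png",np.hstack([f(c["img"][80:380,220:420],2),f(a["img"][185:305,310:390],5)]))
s=bot.read_state();p,R=cur(s);print(s["time"],p,np.arctan2(R[1,1],R[0,1]),s["width"],s["wrist_force"])
J=[.602,.0227,.188];g=world(J,np.array([[-6,3,0]])/1e3)[0];print(g)
rows([((g[0],g[1],z),np.pi/2+.188) for z in (.12,.045,.037,.030)],p,R)
P=lambda z:world(J,np.array([[-6,-47.5,z]])/1e3)
print("tab top pred side",(proj(a,P(74))-[310,185])*5+[400,0], "wrist",(fproj(c,P(74))-[220,80])*2)
```

```text
14.3 [ 0.60458254 -0.02613904  0.14772546] 1.7583422576617187 0.6040172933360919 [ 0.21431568  0.11685226 -0.05986398]
[0.59554504 0.02452577 0.        ]
x=-0.001 y=0.103 z=0.055 ax=-0.002 ay=0.005 az=-0.001
x=-0.001 y=0.103 z=0.205 ax=-0.002 ay=0.005 az=-0.001
x=-0.001 y=0.103 z=0.221 ax=-0.002 ay=0.005 az=-0.001
x=-0.000 y=0.103 z=0.235 ax=-0.002 ay=0.005 az=-0.001
tab top pred side [[672.73775173 304.66960332]] wrist [[199.54442289 318.07146083]]
```

View pics/w5.png

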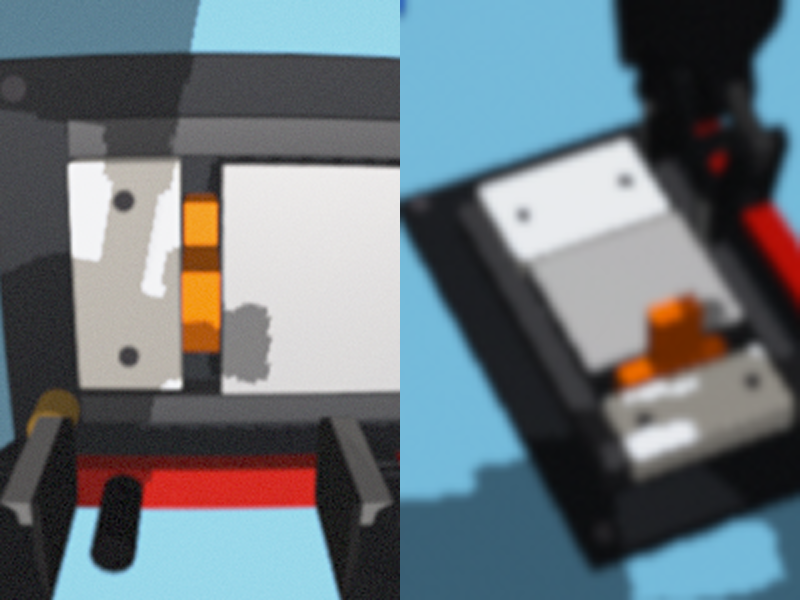

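The spacer stands upright between slim cheek and touchpad: its tab top is at (200,310) in the wrist half and (672,305) in the side half, as predicted. The keeper is still shut. Now closing the fingers and pressing.

Request:
step_arm --series '[{"x":0,"y":0.05,"z":0,"ax":0,"ay":0,"az":0,"grip":1},{"x":0,"y":0.103,"z":0.02,"ax":0,"ay":0,"az":0,"grip":1},{"x":0,"y":0.103,"z":0.055,"ax":0,"ay":0,"az":0,"grip":1},{"x":0,"y":0.103,"z":0.055,"ax":0,"ay":0,"az":0,"grip":1},{"x":0,"y":0.103,"z":0.055,"ax":0,"ay":0,"az":0,"grip":1},{"x":0,"y":0.103,"z":0.055,"ax":0,"ay":0,"az":0,"grip":1},{"x":0,"y":0.103,"z":0.12,"ax":0,"ay":0,"az":0,"grip":1},{"x":0,"y":0.103,"z":0.17,"ax":0,"ay":0,"az":0,"grip":1},{"x":0,"y":0.103,"z":0.2,"ax":0,"ay":0,"az":0,"grip":1},{"x":0,"y":0.103,"z":0.2,"ax":0,"ay":0,"az":0,"grip":1},{"x":0,"y":0.103,"z":0.2,"ax":0,"ay":0,"az":0,"grip":1}]'

```text
time: 15.4
tool_pos: [0.5946, 0.0243, 0.0469]
tcp_rot: [-0.294, 3.127, -0.0]
wrist_force: [-0.1, -0.2, 1.8]
width: -0.002
grip_force: 0.0
```

Slow descent, about 1 mm per row, down to TCP z ≈ 0.031.

Request:
step_arm --series '[{"x":0,"y":0,"z":0.008,"ax":0,"ay":0,"az":0,"grip":1},{"x":0,"y":0,"z":0.016,"ax":0,"ay":0,"az":0,"grip":1},{"x":0,"y":0,"z":0.02,"ax":0,"ay":0,"az":0,"grip":1},{"x":0,"y":0,"z":0.024,"ax":0,"ay":0,"az":0,"grip":1},{"x":0,"y":0,"z":0.028,"ax":0,"ay":0,"az":0,"grip":1},{"x":0,"y":0,"z":0.032,"ax":0,"ay":0,"az":0,"grip":1},{"x":0,"y":0,"z":0.032,"ax":0,"ay":0,"az":0,"grip":1},{"x":0,"y":0,"z":0.032,"ax":0,"ay":0,"az":0,"grip":1}]'

```text
time: 16.2
tool_pos: [0.5944, 0.0246, 0.0314]
tcp_rot: [-0.294, 3.127, -0.0]
wrist_force: [-3.7, -0.3, 8.0]
width: -0.0
grip_force: 3.8
```

Request:
step_arm --series '[{"x":0,"y":0,"z":0.002,"ax":0,"ay":0,"az":0,"grip":1},{"x":0,"y":0,"z":0.004,"ax":0,"ay":0,"az":0,"grip":1},{"x":0,"y":0,"z":0.006,"ax":0,"ay":0,"az":0,"grip":1},{"x":0,"y":0,"z":0.006,"ax":0,"ay":0,"az":0,"grip":1},{"x":0,"y":0,"z":0.006,"ax":0,"ay":0,"az":0,"grip":1}]'

```text
time: 16.7
tool_pos: [0.5945, 0.0246, 0.03]
tcp_rot: [-0.294, 3.127, -0.0]
wrist_force: [-6.6, 0.6, 16.9]
width: 0.002
grip_force: 8.4
```

Request:
step_arm --series '[{"x":0,"y":0,"z":0.002,"ax":0,"ay":0,"az":0,"grip":1},{"x":0,"y":0,"z":0.002,"ax":0,"ay":0,"az":0,"grip":1},{"x":0,"y":0,"z":0.002,"ax":0,"ay":0,"az":0,"grip":1},{"x":0,"y":0,"z":0.002,"ax":0,"ay":0,"az":0,"grip":1}]'

```text
time: 17.1
tool_pos: [0.5945, 0.0246, 0.0299]
tcp_rot: [-0.294, 3.127, -0.0]
wrist_force: [-8.8, -0.3, 21.3]
width: -0.001
grip_force: 11.3
```

The pad is on its hard stop: force rose from 17 to 21 N with no further travel. Handing in.

```bash
python3 -c "
from workcell import bot
print(bot.finish_job())"
```

```text
the job is handed in; nothing more can be done
None
```

I handed in the job at about 17 s: the keeper is shut in its detent, the spacer is let go upright in the gap beside the slim cheek, and the touchpad is held flush at about 21 N; the hand-in returned no verdict.

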